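# Unlock the tab-lock knob and open the dust intake

### The job

Open the dust intake on the sanding bench: pinch both yellow tabs of the lock knob and, keeping them pinched, turn it counter-clockwise until you feel it gently meet its stop, then let go so that both tabs spring fully out and lock it there. After that, slide the steel shutter fully open by its black handle. Never force the knob while it is locked, nor hard against its stop, and leave everything else on the bench where it is.

Things in the scene. Friction and masses are not known exactly. Their poses are not given: they have to be found in the camera images.
- intake: Green dust intake box fixed to the bench, 220 x 200 mm, top 50 mm above the bench. Origin on the bench under it; box x points away from the robot at yaw 0, y left. It covers box x -110..110, y -110..90 mm; a 50 mm duct stub leaves its far side. Grilled port (radius 34 mm) in its top at box (50, -48), under the shutter; the lock knob stands at box (-45, 0).
- knob (a joint): Knob turn, rad; 0 = locked, tongue at the red mark and blocking the shutter; grows counter-clockwise from above. Tabs out: locked, about 0.05 rad play. Tabs pinched: turns with 0.1 N m friction to a stiff sprung stop (14 N m/rad) somewhere in 0.8..1.3 (green marks; not measured, varies). Tabs let go at the stop or up to 0.05 rad before it spring out and lock it; elsewhere they stay in.
- knob_foot (a point): The turning body of the knob: black hub 39 mm wide, top 55 mm above the box top, with a red tongue 10 mm wide reaching 67 mm from the axis, under 22 mm above the box top. This point lies on the axis at box-top height; x along the tongue, y through the two tabs. An aluminium bezel, radius 52 mm, 16 mm high, rings its foot: keep fingertips above it.
- knob_grip (a point): Point on the knob's axis midway between the tabs at the height to grip, 40 mm above the box top; axes as knob_foot. Fingers close along its y, 60 mm over the tabs released and 48 mm with both fully pinched.
- tab_a (a joint): Press of the yellow release tab on the knob's +y side, m: 0 = fully out, 0.006 = fully in; the lock is free from 0.0045. Tab 24 mm wide, 18 to 52 mm above the box top, outer face 30 mm from the axis when out. Spring 4 N out, 9 N in. Both tabs must stay pinched while turning.
- tab_b (a joint): The same for the yellow tab on the -y side.
- shutter (a joint): Travel of the steel shutter over the port, m: 0 = shut, 0.078 = fully open, at its stop; moves along box +y. About 2.5 N of friction, stays where left. The knob's tongue blocks it until the knob is turned.
- shutter_grip (a point): Middle of the shutter's black handle at the height to grip, 30 mm above the box top; axes as the box. Handle: upright bar 50 mm along box x, 14 mm along box y, its top 45 mm above the box top. The shutter is an 80 x 80 mm plate with its top 8 mm above the box top.
- plug: Wooden plug, 25 mm diameter, 20 mm high, standing on the near right corner of the intake box; leave alone. Origin at the centre of its underside.
- sanding_block: Cork sanding block 110 x 65 x 30 mm lying to the left of the intake box; leave alone. Origin at the centre of its underside.
- wax_tin: Tin, 68 mm diameter, 50 mm high, to the right of the intake box; leave alone. Origin at the centre of its underside.
- spindle: Pale wooden chair part, 320 x 40 x 30 mm, lying beyond the intake box; leave alone. Origin underneath, its long axis is y.
- sander: Yellow and black orbital sander, 125 mm diameter, 125 mm high, far to the left; leave alone. Origin at the centre of its underside.
- glue: White glue bottle, 64 mm diameter, 170 mm high, far to the right; leave alone. Origin at the centre of its underside.
- discs: Short stack of brown sanding discs, 80 mm diameter, 24 mm high, on the right; leave alone. Origin at the centre of its underside.

How it is judged:
By the outcome, as a careful person would: the job done as asked, in the order asked, and still so for the second after the job is handed in, with the robot touching nothing.
It also fails if it takes over 58 s, if anything falls off the work surface, if the arm or the gripper's body presses on something with over 40 N, if the wrist force passes 120 N, or if a joint passes its speed limit or range.

### The arm

A 7-joint arm with a two-finger parallel gripper is mounted at the origin on the work surface. World frame = base frame: x ahead of the robot, y to its left, z up, the work surface at z = 0. Lengths are in m, angles in rad, forces in N, time in s.
With the tool pointing down it reaches from about 0.4 to 0.875 m from the base axis. Payload 19.3 kg.
Tool frame: the origin (TCP) lies at the very end of the fingers, on their centre line; the grasp point (between the pads) lies 19 mm behind it; z points along the fingers, y is the line along which they close (so a half turn about z gives the same grasp; the last joint's range is limited). The gripper opens to 85 mm and grips with 20 to 120 N. Pads are 22 mm wide; open, the fingers measure 114 mm over their backs; the gripper's body (76 mm by 85 mm) begins 54 mm behind the grasp point. The pads swing forward as they close: fully open they stand 13 mm farther back than shut.
Start: joints at [1.155, 0.521, -0.036, 1.599, 0.021, 1.021, -0.113], TCP at [0.212, -0.588, 0.231] pointing down, gripper open.
Joint ranges: [-2.91, 2.91], [-0.3, 2.13], [-1.5, 1.42], [0.17, 2.43], [-1.26, 4.41], [0.16, 1.93], [-2.52, 2.52]. Speed limits (rad/s): [1.89, 1.89, 2.39, 2.39, 3.01, 3.01, 3.01].

### API

Orientations are given as [roll, pitch, yaw] about the fixed x, y, z axes, in that order (R = Rz(yaw) Ry(pitch) Rx(roll)).
In Python, from workcell import bot gives the robot as it stands. The module is installed in compiled form; this text tells all that it offers.
- The arm moves only by the tool apply_moves, never from a script. Its arguments are lists of equal length, an entry for each row: "claw": the finger opening in m, from 0 to 0.0854; "xyz": the shift along the tool's x, y, z in m, a list of three; "twist": the turn, a rotation vector about the tool's x, y, z in rad, a list of three. A call has 1 to 20 rows; each row shifts and turns the commanded pose from where the row before left it, along the tool's axes as they then stand; what a row does not reach is not made up. A row lasts 1/10 s, in which the tool goes at most 50 mm and 8.59 degrees, less where a joint would pass 70% of its speed; a pose out of reach is approached as far as the arm can. A call with a gripper value outside its range is refused whole. The fingers move at their own pace and stop on an object; "force" is the grip in N (left out, the last holds). Time passes only in rows, so rows that do not move let the fingers close. It gives the time, the measured TCP pose, the force, the opening and the grip force at its end, in the units of the state.
- bot.observe(): the state, without advancing time (a new reading comes with each control period).
- bot.grab_frame(name): name is "side" or "top"; returns a dict with "img" (400x640x3 uint8, red, green, blue), "vfov" (degrees; the focal length in pixels is half the picture's height over the tangent of half this angle, whatever the lens; pixels are square), "cx", "cy" (the principal point, pixels), "distortion" ([k1, k2, p1, p2, k3] as OpenCV has them; the pictures are not rectified), "view" (4x4, takes a point from world to camera coordinates). Camera axes: x right, y up, looking along -z (the intrinsics and any distortion apply to the point x, -y, -z); pixel columns grow to the right and rows downward; lengths in m; the calibration is good to about 2 mm. A picture is of the moment at which its call begins. There is no depth.
- bot.job_done(): hands the job in; it is judged then, once.
Trained networks look in the newest picture that a camera, given by its name, has taken for a name from the list of things; names that differ only in an ending like _2 or _b are one class to them, and where a whole thing is asked for, a point or a joint stands for the part that bears it (a point fixed in the world has none). Each returns a list of dicts, best first, with "score" (0 to 1); they miss things now and then, are a little off and sometimes report something else, mostly with a low value. They report only what shows in the picture. A call takes as long as a camera call.
- bot.find_in(camera, query): "position" ([x, y, z] in m, in world coordinates, good to about 4 mm: the middle of the surface that is visible of it).
The state is a dict: "clock": time; "qpos": joint angles; "qd": joint speeds; "joint_efforts": joint torques, N m; "position": TCP position; "tool_rot": TCP orientation; "force": force on the tool from outside, world axes, zero at the start; "moment": the same for the moment, N m; "grip_width": finger opening in m; "finger_force": force on a finger pad.
Only numpy, scipy, OpenCV 4.12 (cv2) and the standard library are available. Lean on these libraries where they do the work, as an engineer would, in place of code of your own. Each camera call takes 0.05 s, during which the arm holds its last target. There are 200 camera calls.

## Working session

There is one attempt and no reset: what is moved stays moved. The work goes in short steps, Python scripts to look and compute and a tool call to move; the robot and the scene stay as the last step left them, time stands still between calls to the robot, and variables do not carry over. Pictures are saved under pics/ and viewed, at most 10 in all, crops included, and the job is handed in when it is done.

Besides the shell and the picture viewer there is one more tool, called as name(argument=value, ...) on one line, values as JSON. apply_moves: Moves the arm, as the interface text tells. Its arguments: {"type":"object","properties":{"claw":{"type":"array"},"xyz":{"type":"array"},"twist":{"type":"array"},"force":{"type":"number"}},"required":["claw","xyz","twist"]}

```bash
mkdir -p pics
cat > h.py <<'E'
import numpy as np, cv2
from workcell import bot
def K(f):
    F=200/np.tan(np.radians(f["vfov"])/2)
    return np.array([[F,0,f["cx"]],[0,F,f["cy"]],[0,0,1.]]),np.array(f["distortion"],float)
def proj(f,P):
    V=np.array(f["view"]);P=np.atleast_2d(P);c=P@V[:3,:3].T+V[:3,3];c=c*[1,-1,-1]
    k,d=K(f);return cv2.projectPoints(c,np.zeros(3),np.zeros(3),k,d)[0][:,0]
def ray(f,uv,z):
    k,d=K(f);V=np.array(f["view"])
    p=cv2.undistortPoints(np.array(uv,float).reshape(-1,1,2),k,d)[:,0]
    r=np.c_[p[:,0],-p[:,1],-np.ones(len(p))]@V[:3,:3]
    o=-V[:3,:3].T@V[:3,3];return o+r*((np.asarray(z)-o[2])/r[:,2])[:,None]
def save(f,n): cv2.imwrite(f"pics/{n}.png",f["img"][...,::-1])
E
python3 - <<'E'
from h import *
s=bot.observe();print({k:np.round(v,3) for k,v in s.items()})
for c in("side","top"):
    f=bot.grab_frame(c);save(f,c+"0")
    V=np.array(f["view"]);print(c,"cam",(-V[:3,:3].T@V[:3,3]).round(3))
    for q in("intake","knob","knob_grip","tab_a","shutter","shutter_grip","plug","sanding_block","wax_tin"):
        print(q,[(np.round(d["position"],3).tolist(),round(d["score"],2)) for d in bot.find_in(c,q)[:3]])
E
```

```text
{'clock': np.float64(0.0), 'qpos': array([ 1.155,  0.522, -0.036,  1.6  ,  0.021,  1.021, -0.113]), 'qd': array([-0.001,  0.001,  0.001,  0.   ,  0.002, -0.001, -0.   ]), 'joint_efforts': array([ 1.0000e-03, -9.2710e+01,  1.9800e+00, -3.6994e+01,  1.8000e-02,
        8.0000e-03, -0.0000e+00]), 'position': array([ 0.212, -0.588,  0.231]), 'tool_rot': array([-3.14 ,  0.   ,  0.346]), 'force': array([-0.26 ,  0.341,  0.495]), 'moment': array([-0.016,  0.004, -0.052]), 'finger_force': np.float64(0.0), 'grip_width': np.float64(0.085)}
side cam [ 0.405 -0.953  0.682]
intake [([0.535, -0.113, 0.046], 0.85)]
knob [([0.497, -0.051, 0.075], 0.76), ([0.487, -0.062, 0.088], 0.45)]
knob_grip [([0.497, -0.053, 0.076], 0.86)]
tab_a []
shutter [([0.569, -0.114, 0.061], 0.64)]
shutter_grip [([0.572, -0.117, 0.058], 0.92), ([0.497, -0.052, 0.074], 0.66)]
plug [([0.536, -0.113, 0.046], 0.59), ([0.597, 0.122, 0.03], 0.55), ([0.426, -0.121, 0.063], 0.51)]
sanding_block [([0.592, 0.12, 0.034], 0.95)]
wax_tin [([0.493, -0.247, 0.044], 0.91)]
top cam [ 0.498 -0.003  1.308]
intake [([0.539, -0.058, 0.054], 0.87)]
knob [([0.496, -0.036, 0.069], 0.65)]
knob_grip [([0.497, -0.036, 0.073], 0.88)]
tab_a []
shutter [([0.571, -0.102, 0.058], 0.79)]
shutter_grip [([0.571, -0.103, 0.059], 0.58)]
plug [([0.429, -0.109, 0.072], 0.48)]
sanding_block [([0.592, 0.144, 0.032], 0.71), ([0.537, -0.055, 0.052], 0.45)]
wax_tin [([0.494, -0.221, 0.055], 0.71), ([0.499, -0.036, 0.072], 0.27)]
```

Run:
```python
import cv2
for c,b in(("top",(200,110,480,300)),):
    a=cv2.imread(f"pics/{c}0.png");x0,y0,x1,y1=b
a=cv2.imread("pics/top0.png")
cv2.imwrite("pics/topc.png",cv2.resize(a[140:300,250:450],None,fx=4,fy=3.75,interpolation=2)[:600,:800])
```

```text
(no output)
```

View pics/top0.png

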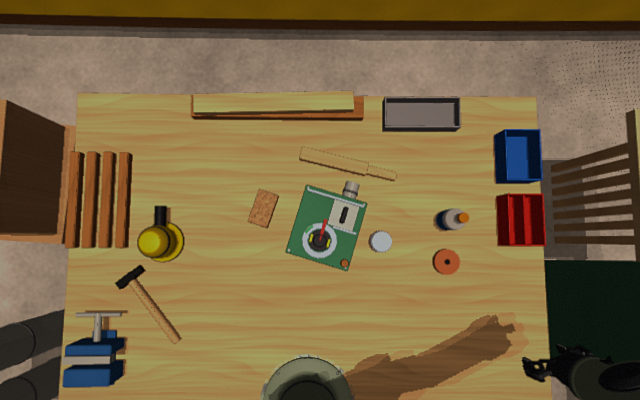

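View pics/side0.png

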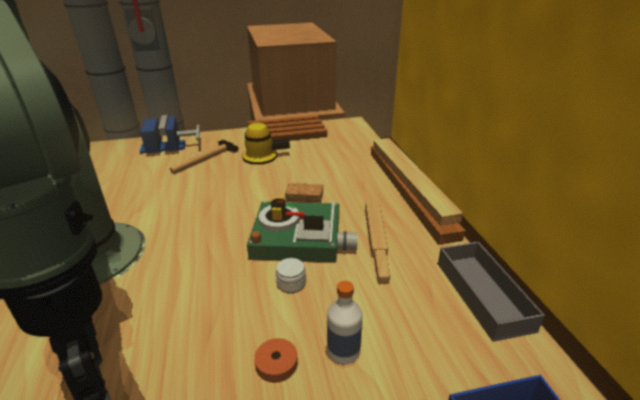

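The top view shows the intake at about (325, 228), with its x axis leaning right (yaw around −0.3), the knob at (320, 240) and the handle at (344, 214). The side view agrees. The plug is on the box's near-right corner at (345, 264). Next I'll check a magnified crop.

View pics/topc.png

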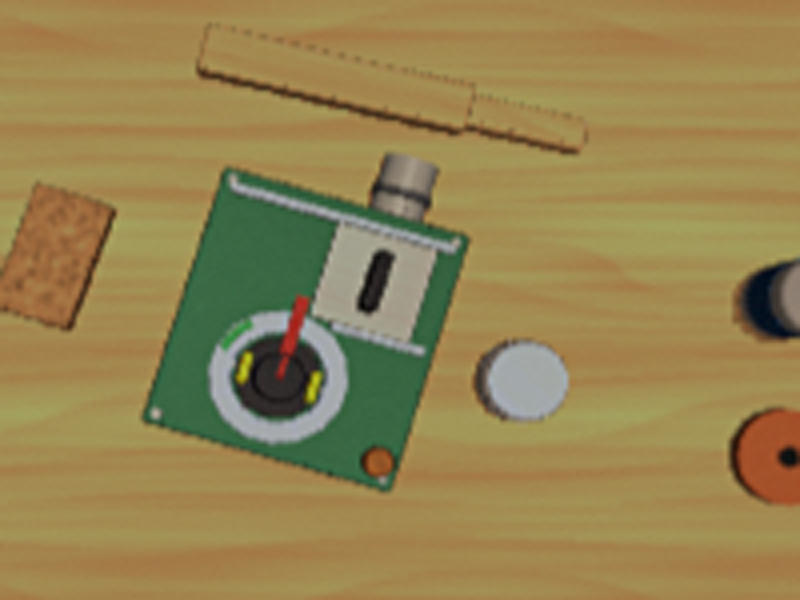

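```bash
cat > fit.py <<'E'
from h import *
from scipy.optimize import least_squares
f=bot.grab_frame("top");im=f["img"];h=cv2.cvtColor(im,cv2.COLOR_RGB2HSV)
g=cv2.inRange(h,(50,80,40),(85,255,255));n,l,st,c=cv2.connectedComponentsWithStats(g)
i=1+st[1:,4].argmax();
m=(l==i).astype(np.uint8);cn=max(cv2.findContours(m,0,1)[0],key=len);hull=cv2.convexHull(cn)[:,0].astype(float)
# dense mask fit of top face: model polygon at z=.05 incl. visible sides -> hull of all 8 corners
def model(p):
    x,y,a=p;R=np.array([[np.cos(a),-np.sin(a)],[np.sin(a),np.cos(a)]])
    b=np.array([[-.11,-.11],[.11,-.11],[.11,.09],[-.11,.09]])@R.T+[x,y]
    P=np.r_[np.c_[b,[.05]*4],np.c_[b,[0]*4]];return cv2.convexHull(proj(f,P).astype(np.float32))
def res(p):
    q=model(p);return [cv2.pointPolygonTest(q,(float(u),float(v)),True) for u,v in hull]
best=min((least_squares(res,[.54,-.05,a],loss="soft_l1",diff_step=1e-3) for a in(-.2,-.3,-.4)),key=lambda r:r.cost)
p=best.x;print("box",p.round(4),"rms px",np.sqrt(np.mean(best.fun**2)))
a=p[2];R=np.array([[np.cos(a),-np.sin(a)],[np.sin(a),np.cos(a)]])
print("knob",(R@[-.045,0]+p[:2]).round(4),"handle guess",(R@[.05,-.048]+p[:2]).round(4))
ro=cv2.inRange(h,(0,150,90),(6,255,255))|cv2.inRange(h,(174,150,90),(180,255,255))
ye=cv2.inRange(h,(22,120,80),(34,255,255))
for nm,mm,z in(("red",ro,.07),("yel",ye,.10)):
    n,l,st,c=cv2.connectedComponentsWithStats(mm)
    for j in range(1,n):
        if st[j,4]>4 and 285<c[j][0]<370 and 180<c[j][1]<275: print(nm,c[j].round(1),st[j,4],ray(f,c[j],[z]).round(4)[0])
E
python3 fit.py
```

```text
box [ 0.5381 -0.0463 -0.3164] rms px 0.6812209069096591
knob [ 0.4953 -0.0323] handle guess [ 0.5707 -0.1075]
red [322.6 228.5] 58 [ 0.5286 -0.0435  0.07  ]
yel [334.9 190.3] 60 [ 0.6415 -0.0791  0.1   ]
yel [290.7 196.4] 105 [0.6228 0.0522 0.1   ]
yel [286.  212.3] 163 [0.5753 0.0658 0.1   ]
yel [285.8 228.8] 12 [0.5266 0.0657 0.1   ]
yel [310.6 237.6] 25 [ 0.501  -0.0074  0.1   ]
yel [327.9 242.9] 23 [ 0.4857 -0.0582  0.1   ]
yel [363.4 238.2] 12 [ 0.4997 -0.1629  0.1   ]
yel [362.4 248.7] 35 [ 0.469  -0.1597  0.1   ]
yel [288.3 267.1] 34 [0.4152 0.0574 0.1   ]
yel [318.7 269.9] 93 [ 0.4073 -0.0314  0.1   ]
yel [356.6 271.5] 24 [ 0.403  -0.1421  0.1   ]
```

The crop shows yellow tabs at (245, 367) and (314, 385), the red tongue pointing along box +x, the green marks at upper left, and the shutter shut. Knob axis is about (0.4945, −0.0325) and box yaw about −0.316. Starting the first move now.

apply_moves(claw=[0.085,0.085,0.085,0.085,0.085,0.085,0.085,0.085,0.085,0.085,0.085,0.085,0.085,0.085,0.085,0.085,0.085,0.085], xyz=[[0.0252,-0.0237,0],[0.0252,-0.0237,0],[0.0252,-0.0237,0],[0.0252,-0.0237,0],[0.0252,-0.0237,0],[0.0252,-0.0237,0],[0.0252,-0.0237,0],[0.0252,-0.0237,0],[0.0252,-0.0237,0],[0.0252,-0.0237,0],[0.0252,-0.0237,0],[0.0252,-0.0237,0],[0.0252,-0.0237,0],[0.0252,-0.0237,0],[0.0252,-0.0237,0],[0.0252,-0.0237,0],[0.0252,-0.0237,0],[0.0252,-0.0237,0]], twist=[[0,0,0],[0,0,0],[0,0,0],[0,0,0],[0,0,0],[0,0,0],[0,0,0],[0,0,0],[0,0,0],[0,0,0],[0,0,0],[0,0,0],[0,0,0],[0,0,0],[0,0,0],[0,0,0],[0,0,0],[0,0,0]], force=30)

```text
clock: 2.85
position: [0.4945, -0.0316, 0.2315]
tool_rot: [3.141, -0.0, 0.346]
force: [0.2, 0.6, 0.1]
grip_width: 0.0848
finger_force: 0.0
```

apply_moves(claw=[0.085,0.085,0.085,0.085,0.085,0.085,0.085,0.085,0.085], xyz=[[0,0,0],[0,0,0],[0,0,0],[0,0,0.01],[0,0,0.02],[0,0,0.02],[0,0,0],[0,0,0],[0,0,0]], twist=[[0,0,0.11],[0,0,0.11],[0,0,0.11],[0,0,0.11],[0,0,0.11],[0,0,0.11],[0,0,0],[0,0,0],[0,0,0]])

```text
clock: 3.75
position: [0.4945, -0.0329, 0.1823]
tool_rot: [-3.141, -0.001, -0.312]
force: [0.2, -0.9, 0.9]
grip_width: 0.085
finger_force: 0.0
```

Run:
```python
from h import *
s=bot.observe();print({k:np.round(s[k],4).tolist() for k in("clock","qpos","position","tool_rot","force","moment","grip_width")})
for c in("top","side"):
    f=bot.grab_frame(c)
    for q in("knob_grip",): print(c,q,[(np.round(d["position"],3).tolist(),round(d["score"],2)) for d in bot.find_in(c,q)[:2]])
    if c=="side":
        save(f,"side1");cv2.imwrite("pics/side1c.png",cv2.resize(f["img"][150:290,200:390,::-1],None,fx=4,fy=4,interpolation=2))
        # predicted tab outer faces/ axis points
        a=-.316;k=np.array([.4945,-.0325]);yd=np.array([-np.sin(a),np.cos(a)])
        P=[[*(k+t*yd),z] for t,z in((0,.105),(.03,.085),(-.03,.085),(-.03,.102),(-.03,.068))]
        print((proj(f,P)-[200,150])*4)
```

```text
{'clock': 3.75, 'qpos': [0.0635, 0.3859, -0.1488, 1.9802, 0.0795, 0.7796, -2.0134], 'position': [0.4945, -0.0329, 0.1823], 'tool_rot': [-3.1411, -0.0012, -0.3116], 'force': [0.2408, -0.9027, 0.9301], 'moment': [-0.0015, -0.0028, 0.0104], 'grip_width': 0.085}
top knob_grip []
side knob_grip [([0.495, -0.056, 0.076], 0.63), ([0.593, 0.123, 0.032], 0.46)]
[[311.08844518 205.21368751]
 [321.11871973 206.62542102]
 [304.78536667 257.11579951]
 [302.93194487 234.67847834]
 [306.60563576 279.17730009]]
```

View pics/side1c.png

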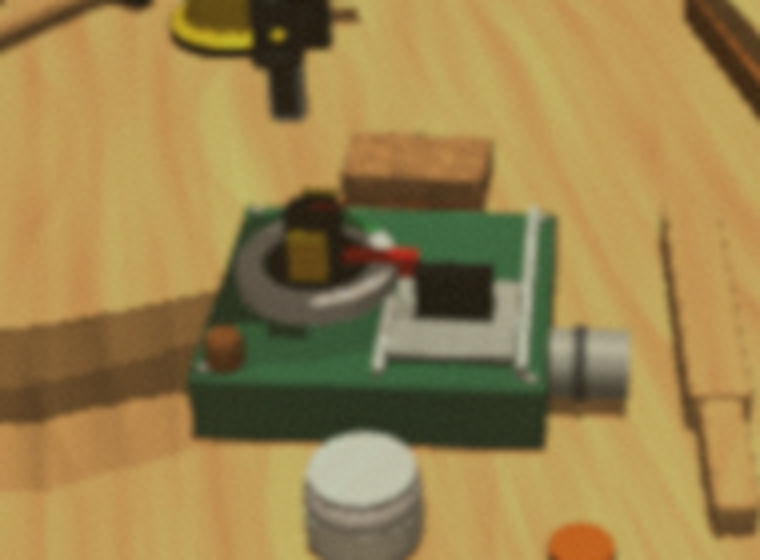

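The side crop puts the near tab's centre at (308, 256). My prediction was (305, 257), so the knob is about 1 mm further out in x. Descending now.

apply_moves(claw=[0.085,0.085,0.085,0.085,0.085,0.085,0.085,0.085], xyz=[[0.001,0,0.02],[0,0,0.02],[0,0,0.02],[0,0,0.02],[0,0,0.016],[0,0,0.01],[0,0,0],[0,0,0]], twist=[[0,0,0],[0,0,0],[0,0,0],[0,0,0],[0,0,0],[0,0,0],[0,0,0],[0,0,0]])

```text
clock: 4.75
position: [0.4952, -0.0333, 0.0758]
tool_rot: [-3.141, -0.0, -0.314]
force: [0.1, -0.1, -0.1]
grip_width: 0.085
finger_force: 0.0
```

apply_moves(claw=[0.066,0.064,0.062,0.06,0.058,0.056,0.056,0.056], xyz=[[0,0,0],[0,0,0],[0,0,0],[0,0,0],[0,0,0],[0,0,0],[0,0,0],[0,0,0]], twist=[[0,0,0],[0,0,0],[0,0,0],[0,0,0],[0,0,0],[0,0,0],[0,0,0],[0,0,0]])

```text
clock: 5.55
position: [0.4952, -0.0332, 0.0756]
tool_rot: [-3.141, -0.001, -0.314]
force: [-0.7, -1.4, 6.2]
grip_width: 0.0556
finger_force: 5.5
```

```bash
cat > st.py <<'E'
from h import *
s=bot.observe();print({k:np.round(s[k],4).tolist() for k in("clock","position","tool_rot","force","moment","grip_width","finger_force")})
E
python3 st.py
```

```text
{'clock': 5.55, 'position': [0.4952, -0.0332, 0.0756], 'tool_rot': [-3.1414, -0.0006, -0.3141], 'force': [-0.7251, -1.3829, 6.2251], 'moment': [-0.2105, 0.2415, 0.0905], 'grip_width': 0.0556, 'finger_force': 5.4763}
```

apply_moves(claw=[0.054,0.052,0.05,0.048,0.046,0.046,0.046,0.046], xyz=[[0,0.001,0],[0,0,0],[0,0,0],[0,0,0],[0,0,0],[0,0,0],[0,0,0],[0,0,0]], twist=[[0,0,0],[0,0,0],[0,0,0],[0,0,0],[0,0,0],[0,0,0],[0,0,0],[0,0,0]], force=40)

```text
clock: 6.35
position: [0.4953, -0.034, 0.0761]
tool_rot: [-3.141, -0.001, -0.314]
force: [-2.7, -0.1, 17.7]
grip_width: 0.0466
finger_force: 24.0
```

```bash
python3 st.py
```

```text
{'clock': 6.35, 'position': [0.4953, -0.034, 0.0761], 'tool_rot': [-3.141, -0.0013, -0.314], 'force': [-2.6767, -0.0522, 17.7405], 'moment': [0.0973, 0.5995, 0.074], 'grip_width': 0.0466, 'finger_force': 23.9632}
```

apply_moves(claw=[0.046,0.046,0.046,0.046,0.046,0.046], xyz=[[0,0,0],[0,0,0],[0,0,0],[0,0,0],[0,0,0],[0,0,0]], twist=[[0,0,-0.02],[0,0,-0.02],[0,0,-0.02],[0,0,-0.02],[0,0,-0.02],[0,0,0]])

```text
clock: 6.95
position: [0.4953, -0.0338, 0.0761]
tool_rot: [-3.141, -0.001, -0.213]
force: [-3.5, 1.6, 17.4]
grip_width: 0.0468
finger_force: 23.9
```

```bash
python3 st.py
```

```text
{'clock': 6.95, 'position': [0.4953, -0.0338, 0.0761], 'tool_rot': [-3.1409, -0.0014, -0.2134], 'force': [-3.4813, 1.5926, 17.364], 'moment': [0.2588, 0.6264, -0.0607], 'grip_width': 0.0468, 'finger_force': 23.9312}
```

Mz changed by only about the friction torque, so the knob is free. Next I'll turn it to about 0.7.

apply_moves(claw=[0.046,0.046,0.046,0.046,0.046,0.046,0.046,0.046,0.046,0.046,0.046,0.046,0.046], xyz=[[0,0,0],[0,0,0],[0,0,0],[0,0,0],[0,0,0],[0,0,0],[0,0,0],[0,0,0],[0,0,0],[0,0,0],[0,0,0],[0,0,0],[0,0,0]], twist=[[0,0,-0.05],[0,0,-0.05],[0,0,-0.05],[0,0,-0.05],[0,0,-0.05],[0,0,-0.05],[0,0,-0.05],[0,0,-0.05],[0,0,-0.05],[0,0,-0.05],[0,0,-0.05],[0,0,-0.05],[0,0,0]])

```text
clock: 8.25
position: [0.4952, -0.0332, 0.0761]
tool_rot: [-3.141, -0.002, 0.388]
force: [-3.1, 5.7, 19.0]
grip_width: 0.0463
finger_force: 24.2
```

```bash
python3 st.py
python3 - <<'E'
from h import *
f=bot.grab_frame("side");cv2.imwrite("pics/side2c.png",cv2.resize(f["img"][150:290,200:390,::-1],None,fx=4,fy=4,interpolation=2))
E
```

```text
{'clock': 8.25, 'position': [0.4952, -0.0332, 0.0761], 'tool_rot': [-3.1412, -0.0017, 0.3883], 'force': [-3.1111, 5.6536, 18.9753], 'moment': [1.2387, 0.7965, 0.0464], 'grip_width': 0.0463, 'finger_force': 24.2028}
```

View pics/side2c.png

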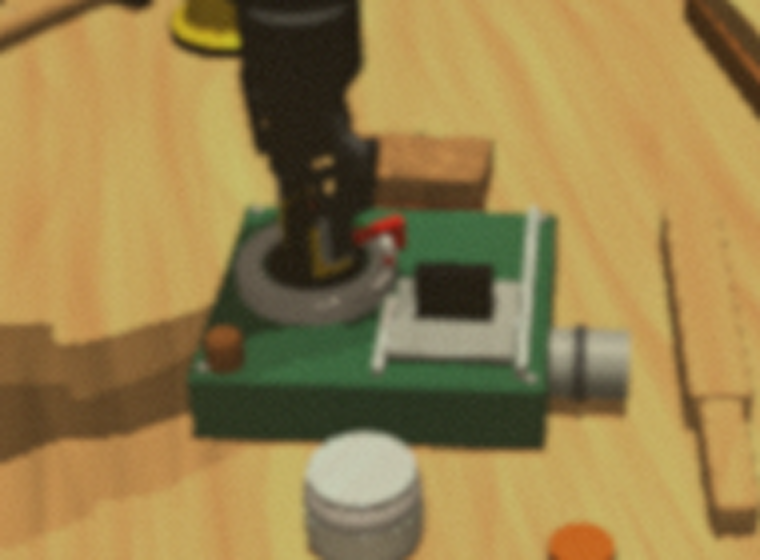

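The tongue has turned to (385, 235), so the knob is following the gripper. Centring slightly, then continuing in small steps while watching Mz.

apply_moves(claw=[0.046,0.046,0.046], xyz=[[0,-0.001,0],[0,0,0],[0,0,0]], twist=[[0,0,-0.015],[0,0,-0.015],[0,0,0]])

```text
clock: 8.6
position: [0.4951, -0.0331, 0.0761]
tool_rot: [3.141, -0.002, 0.416]
force: [-1.5, 0.4, 17.4]
grip_width: 0.0467
finger_force: 23.7
```

```bash
python3 st.py
```

```text
{'clock': 8.6, 'position': [0.4951, -0.0331, 0.0761], 'tool_rot': [3.1409, -0.0019, 0.4163], 'force': [-1.5004, 0.3618, 17.3805], 'moment': [0.0159, 0.1757, -0.0329], 'grip_width': 0.0467, 'finger_force': 23.7436}
```

apply_moves(claw=[0.046,0.046,0.046], xyz=[[0,0,0],[0,0,0],[0,0,0]], twist=[[0,0,-0.015],[0,0,-0.015],[0,0,0]])

```text
clock: 8.9
position: [0.4952, -0.0331, 0.0761]
tool_rot: [3.141, -0.002, 0.446]
force: [-0.7, -0.1, 16.1]
grip_width: 0.0465
finger_force: 23.8
```

```bash
python3 st.py
```

```text
{'clock': 8.9, 'position': [0.4952, -0.0331, 0.0761], 'tool_rot': [3.1409, -0.0019, 0.4462], 'force': [-0.6798, -0.1089, 16.1151], 'moment': [0.0759, 0.2154, -0.0434], 'grip_width': 0.0465, 'finger_force': 23.7749}
```

apply_moves(claw=[0.046,0.046,0.046], xyz=[[0,0,0],[0,0,0],[0,0,0]], twist=[[0,0,-0.02],[0,0,-0.02],[0,0,0]])

```text
clock: 9.2
position: [0.4951, -0.033, 0.0761]
tool_rot: [3.141, -0.002, 0.487]
force: [-1.9, 0.0, 16.8]
grip_width: 0.0465
finger_force: 23.8
```

```bash
python3 st.py
```

```text
{'clock': 9.2, 'position': [0.4951, -0.033, 0.0761], 'tool_rot': [3.1409, -0.0017, 0.4865], 'force': [-1.8596, 0.0182, 16.7756], 'moment': [0.1471, 0.2862, -0.0364], 'grip_width': 0.0465, 'finger_force': 23.8149}
```

apply_moves(claw=[0.046,0.046,0.046], xyz=[[0,0,0],[0,0,0],[0,0,0]], twist=[[0,0,-0.015],[0,0,-0.015],[0,0,0]])

```text
clock: 9.5
position: [0.4951, -0.033, 0.0761]
tool_rot: [3.141, -0.002, 0.516]
force: [-1.8, -0.3, 16.3]
grip_width: 0.0466
finger_force: 23.9
```

```bash
python3 st.py
```

```text
{'clock': 9.5, 'position': [0.4951, -0.033, 0.0761], 'tool_rot': [3.1408, -0.0018, 0.5162], 'force': [-1.7837, -0.2663, 16.273], 'moment': [0.1743, 0.313, -0.1251], 'grip_width': 0.0466, 'finger_force': 23.8669}
```

apply_moves(claw=[0.046,0.046,0.046], xyz=[[0,0,0],[0,0,0],[0,0,0]], twist=[[0,0,-0.01],[0,0,-0.01],[0,0,0]])

```text
clock: 9.8
position: [0.4951, -0.033, 0.0761]
tool_rot: [3.141, -0.002, 0.536]
force: [-0.9, 0.7, 17.7]
grip_width: 0.0467
finger_force: 23.9
```

```bash
python3 st.py
```

```text
{'clock': 9.8, 'position': [0.4951, -0.033, 0.0761], 'tool_rot': [3.1409, -0.0017, 0.5357], 'force': [-0.9441, 0.7352, 17.6889], 'moment': [0.2124, 0.3165, -0.3939], 'grip_width': 0.0467, 'finger_force': 23.8595}
```

The torque rose at about 14 N m/rad over the last step, so this is the stop, met gently at 0.3 to 0.4 N m. I'll relieve it by 0.01 rad and open slowly.

apply_moves(claw=[0.046,0.049,0.051,0.053,0.055,0.057,0.059,0.061,0.065,0.075,0.085,0.085,0.085], xyz=[[0,0,0],[0,0,0],[0,0,0],[0,0,0],[0,0,0],[0,0,0],[0,0,0],[0,0,0],[0,0,0],[0,0,0],[0,0,0],[0,0,0],[0,0,0]], twist=[[0,0,0.01],[0,0,0],[0,0,0],[0,0,0],[0,0,0],[0,0,0],[0,0,0],[0,0,0],[0,0,0],[0,0,0],[0,0,0],[0,0,0],[0,0,0]])

```text
clock: 11.1
position: [0.4942, -0.0333, 0.0753]
tool_rot: [-3.142, 0.0, 0.526]
force: [-0.1, -0.0, 0.2]
grip_width: 0.0848
finger_force: 0.0
```

```bash
python3 st.py
```

```text
{'clock': 11.1, 'position': [0.4942, -0.0333, 0.0753], 'tool_rot': [-3.1416, 0.0001, 0.5258], 'force': [-0.0564, -0.0382, 0.2325], 'moment': [0.0505, 0.0032, -0.0075], 'grip_width': 0.0848, 'finger_force': 0.0}
```

apply_moves(claw=[0.085,0.085,0.085,0.085,0.085,0.085,0.085,0.085,0.085,0.085,0.085,0.085,0.085,0.085,0.085,0.085], xyz=[[0,0,-0.02],[0,0,-0.03],[0,0,-0.03],[0,0,-0.03],[0,0,0],[0,0,0],[0,0,0],[0,0,0],[0,0,0],[0,0,0],[0,0,0],[0.03,0.015,0],[0.03,0.015,0],[0.03,0.015,0],[0.006,0,0],[0,0,0]], twist=[[0,0,0],[0,0,0],[0,0,0],[0,0,0],[0,0,0.12],[0,0,0.12],[0,0,0.12],[0,0,0.12],[0,0,0.12],[0,0,0.12],[0,0,0.12],[0,0,0],[0,0,0],[0,0,0],[0,0,0],[0,0,0]])

```text
clock: 12.7
position: [0.5719, -0.106, 0.1849]
tool_rot: [-3.141, 0.0, -0.315]
force: [-1.0, -0.6, 0.0]
grip_width: 0.0851
finger_force: 0.0
```

```bash
python3 st.py
python3 - <<'E'
from h import *
o=[]
for c,b in(("top",(285,180,385,280)),("side",(240,180,350,270))):
    f=bot.grab_frame(c)
    for q in("shutter_grip","knob_grip"): print(c,q,[(np.round(d["position"],3).tolist(),round(d["score"],2)) for d in bot.find_in(c,q)[:2]])
    x0,y0,x1,y1=b;o.append(cv2.resize(f["img"][y0:y1,x0:x1,::-1],(400,400 if c=="top" else 327),interpolation=2))
    if c=="side":
        a=-.316;R=np.array([[np.cos(a),-np.sin(a)],[np.sin(a),np.cos(a)]]);w=lambda x,y,z:[*(R@[x,y]+[.5385,-.0465]),z]
        print("handle top corners pred",((proj(f,[w(.025,-.055,.095),w(.075,-.055,.095),w(.025,-.055,.058),w(.075,-.055,.058)])-[x0,y0])*400/110).round())
o[1]=cv2.copyMakeBorder(o[1],0,73,0,0,0);cv2.imwrite("pics/k3.png",np.hstack(o))
E
```

```text
{'clock': 12.7, 'position': [0.5719, -0.106, 0.1849], 'tool_rot': [-3.1414, 0.0005, -0.3152], 'force': [-0.9606, -0.6021, 0.048], 'moment': [-0.0144, 0.0658, 0.0002], 'grip_width': 0.0851, 'finger_force': 0.0}
top shutter_grip [([0.551, -0.063, 0.056], 0.63)]
top knob_grip [([0.495, -0.03, 0.071], 0.87)]
side shutter_grip [([0.572, -0.118, 0.054], 0.95)]
side knob_grip [([0.491, -0.051, 0.08], 0.73), ([0.427, -0.444, 0.024], 0.33)]
handle top corners pred [[228. 137.]
 [302. 140.]
 [230. 181.]
 [302. 185.]]
```

View pics/k3.png

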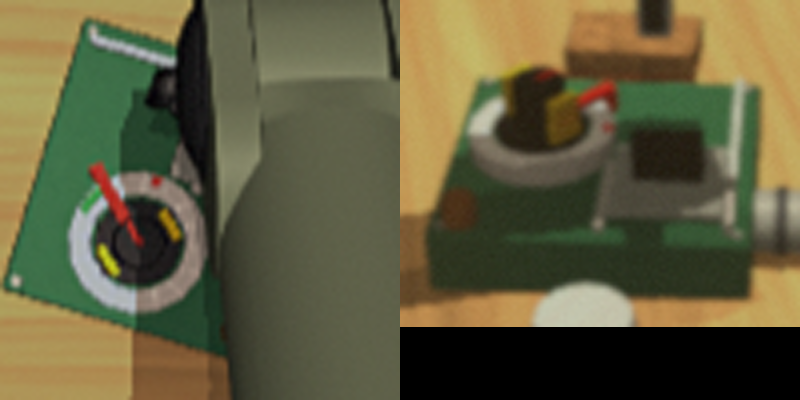

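In the top view the tabs at (108, 260) and (170, 223) are as far apart as at the start, so both are fully out. The tongue is at the green mark, turned about 0.85. In the side view the handle sits where I predicted, so I'll descend and grip it.

apply_moves(claw=[0.085,0.085,0.085,0.085,0.085,0.085,0.06,0.045,0.03,0.025,0.02], xyz=[[0,0.001,0.025],[0,0,0.025],[0,0,0.025],[0,0,0.025],[0,0,0.01],[0,0,0.006],[0,0,0],[0,0,0],[0,0,0],[0,0,0],[0,0,0]], twist=[[0,0,0],[0,0,0],[0,0,0],[0,0,0],[0,0,0],[0,0,0],[0,0,0],[0,0,0],[0,0,0],[0,0,0],[0,0,0]], force=20)

```text
clock: 14.1
position: [0.5715, -0.1067, 0.0697]
tool_rot: [-3.141, -0.001, -0.314]
force: [0.3, -0.5, 0.7]
grip_width: 0.0201
finger_force: 0.0
```

apply_moves(claw=[0.018,0.016,0.014,0.012,0.01,0.01], xyz=[[0,0,0],[0,0,0],[0,0,0],[0,0,0],[0,0,0],[0,0,0]], twist=[[0,0,0],[0,0,0],[0,0,0],[0,0,0],[0,0,0],[0,0,0]])

```text
clock: 14.7
position: [0.5713, -0.1067, 0.0694]
tool_rot: [3.142, -0.0, -0.314]
force: [-2.7, -0.5, 4.9]
grip_width: 0.0139
finger_force: 20.6
```

apply_moves(claw=[0.01,0.01,0.01,0.01,0.01,0.01,0.01,0.01,0.01], xyz=[[0,-0.005,0],[0,-0.01,0],[0,-0.01,0],[0,-0.01,0],[0,-0.01,0],[0,-0.01,0],[0,-0.01,0],[0,-0.005,0],[0,0,0]], twist=[[0,0,0],[0,0,0],[0,0,0],[0,0,0],[0,0,0],[0,0,0],[0,0,0],[0,0,0],[0,0,0]])

```text
clock: 15.6
position: [0.5921, -0.0385, 0.0694]
tool_rot: [-3.141, 0.002, -0.313]
force: [-9.9, 5.8, 12.5]
grip_width: 0.0139
finger_force: 20.8
```

apply_moves(claw=[0.01,0.01,0.01,0.01], xyz=[[0,-0.002,0],[0,-0.002,0],[0,-0.002,0],[0,0,0]], twist=[[0,0,0],[0,0,0],[0,0,0],[0,0,0]])

```text
clock: 16.0
position: [0.5935, -0.0337, 0.0693]
tool_rot: [3.141, 0.003, -0.314]
force: [-11.1, 2.9, 14.2]
grip_width: 0.0137
finger_force: 21.4
```

```bash
python3 st.py
```

```text
{'clock': 16.0, 'position': [0.5935, -0.0337, 0.0693], 'tool_rot': [3.141, 0.0027, -0.3137], 'force': [-11.062, 2.9428, 14.1785], 'moment': [0.706, 2.3949, 0.3727], 'grip_width': 0.0137, 'finger_force': 21.4088}
```

apply_moves(claw=[0.01,0.01,0.01,0.01], xyz=[[-0.001,-0.001,0],[0,-0.001,0],[0,-0.001,0],[0,0,0]], twist=[[0,0,0],[0,0,0],[0,0,0],[0,0,0]])

```text
clock: 16.4
position: [0.5939, -0.0322, 0.0694]
tool_rot: [3.14, 0.001, -0.315]
force: [-7.9, -5.4, 10.8]
grip_width: 0.0138
finger_force: 21.8
```

```bash
python3 st.py
```

```text
{'clock': 16.4, 'position': [0.5939, -0.0322, 0.0694], 'tool_rot': [3.1397, 0.0014, -0.3149], 'force': [-7.8875, -5.3597, 10.7588], 'moment': [-1.1514, 1.6432, 0.348], 'grip_width': 0.0138, 'finger_force': 21.7771}
```

apply_moves(claw=[0.01,0.01,0.01], xyz=[[0,-0.001,0],[0,-0.001,0],[0,0,0]], twist=[[0,0,0],[0,0,0],[0,0,0]])

```text
clock: 16.7
position: [0.5939, -0.0322, 0.0693]
tool_rot: [3.138, 0.002, -0.316]
force: [-10.8, -13.9, 14.5]
grip_width: 0.014
finger_force: 23.2
```

```bash
python3 st.py
```

```text
{'clock': 16.7, 'position': [0.5939, -0.0322, 0.0693], 'tool_rot': [3.1375, 0.002, -0.3162], 'force': [-10.8166, -13.9134, 14.5485], 'moment': [-2.9241, 2.3326, 0.3425], 'grip_width': 0.014, 'finger_force': 23.153}
```

Position no longer changes while the force rises, so the shutter is at its stop. Releasing and retreating.

apply_moves(claw=[0.02,0.03,0.045,0.05,0.05,0.05,0.05,0.05,0.05,0.05,0.05,0.05,0.05,0.05,0.05,0.05,0.05,0.05], xyz=[[0,0,0],[0,0,0],[0,0.001,0],[0,0.001,0],[0,0,-0.02],[0,0,-0.03],[0,0,-0.04],[0,0,-0.04],[0,0,-0.04],[0,0.03,0],[0,0.03,0],[0,0.03,0],[0,0.03,0],[0,0.03,0],[0,0.03,0],[0,0.03,0],[0,0.03,0],[0,0,0]], twist=[[0,0,0],[0,0,0],[0,0,0],[0,0,0],[0,0,0],[0,0,0],[0,0,0],[0,0,0],[0,0,0],[0,0,0],[0,0,0],[0,0,0],[0,0,0],[0,0,0],[0,0,0],[0,0,0],[0,0,0],[0,0,0]])

```text
clock: 18.5
position: [0.5188, -0.2637, 0.2392]
tool_rot: [3.14, 0.0, -0.319]
force: [0.0, -0.2, -0.3]
grip_width: 0.0499
finger_force: 0.0
```

```bash
python3 st.py
python3 - <<'E'
from h import *
f=bot.grab_frame("top");a=cv2.resize(f["img"][140:300,230:430,::-1],(800,600),interpolation=2);cv2.imwrite("pics/end.png",a)
for q in("shutter_grip","knob_grip","plug","sanding_block","wax_tin"): print(q,[(np.round(d["position"],3).tolist(),round(d["score"],2)) for d in bot.find_in("top",q)[:1]])
E
```

```text
{'clock': 18.5, 'position': [0.5188, -0.2637, 0.2392], 'tool_rot': [3.1399, 0.0002, -0.3194], 'force': [0.0362, -0.1528, -0.29], 'moment': [-0.0148, -0.0724, 0.0271], 'grip_width': 0.0499, 'finger_force': 0.0}
shutter_grip [([0.591, -0.028, 0.058], 0.73)]
knob_grip [([0.497, -0.032, 0.074], 0.59)]
plug [([0.429, -0.109, 0.072], 0.48)]
sanding_block [([0.593, 0.146, 0.028], 0.92)]
wax_tin [([0.495, -0.219, 0.053], 0.74)]
```

View pics/end.png

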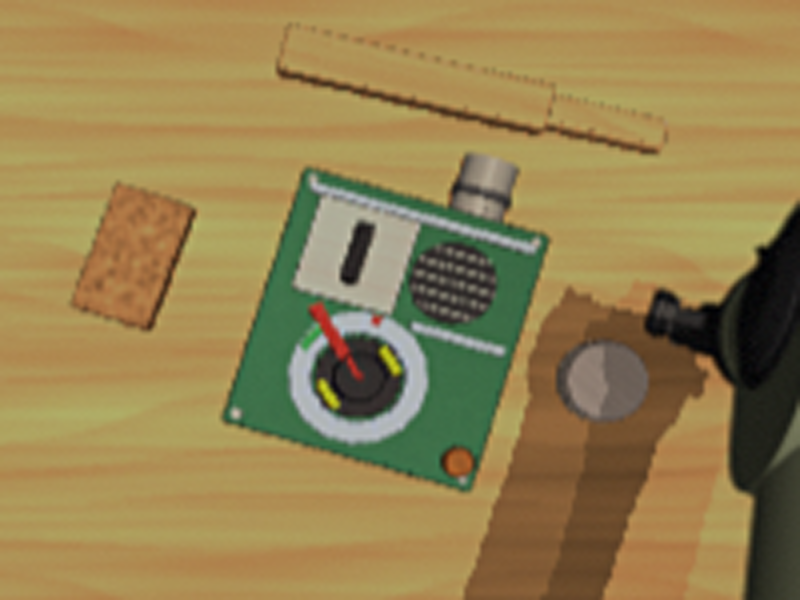

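The grille at (453, 282) is uncovered and the shutter is at its left stop. Both tabs, at (328, 393) and (391, 360), are out. The plug, tin and block are where they started, so I'll hand it in.

```bash
python3 -c "
from workcell import bot
print(bot.job_done())"
```

```text
the job is handed in; nothing more can be done
None
```

The dust intake is open and the job is handed in after about 18.5 s on the robot's clock. The knob was turned about 0.85 rad to meet its stop gently and the final picture shows both tabs out, the shutter is at its open stop, and everything else nearby on the bench is where it was.

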